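# Release a tube stub from a push-fit outlet

## Task

Turn the swivelling air manifold by its knob until the outlet that holds the tube stub stands over the pointer on the foot plate. Then press that outlet's collet ring down to its stop, by feel and without crushing it, and pull the tube straight out while the ring is down; never tear at a locked tube. Put the tube in the steel tray, and leave the tin, the wrench and the pipe elbow where they are.

Things in the scene. Friction and masses are not known exactly. Their poses are not given: they have to be found in the camera images.
- knob (a point): black bar knob on top of the swivelling manifold, on its vertical turning axis: 14 mm thick, 50 mm long (its y), 34 mm high; point at its centre, 137 mm above the bench. Its -x points to the side where the outlet with the tube leans out. The manifold turns either way against friction of 0.12 N m and stays where left. All else on it is lower than 120 mm
- plinth: round grey foot plate under the manifold, fixed to the bench, 200 mm across, 12 mm thick; origin at the centre of its underside, on the turning axis. Its -x axis points from there to the pointer, a small raised steel bar at the rim, 94 mm out, on the robot's side
- fitting: brass barrel (32 mm across) of the outlet that holds the tube, one of three outlets 120 degrees apart (the others: a hexagon plug, an empty one). Its z is the tube's axis, pointing out, leaning outward 30 degrees from vertical; its y is level, and parallel to the plinth's y when the outlet stands over the pointer. Origin at the bottom of the bore; barrel top at z = 31 mm
- collet (a joint): how far (m) the black plastic collet ring round the tube, on top of the fitting, is pressed down along the fitting's axis: 0 at rest, 0.008 at its hard stop; spring 4 N rising to about 10.5 N, springs back when let go. Ring 39 mm outside, 22 mm inside, 3.5 mm thick. How proud it stands is not given and differs: at rest its top is 42 to 50 mm from the fitting's origin
- teeth (a point): middle of the hidden teeth in the barrel, 26.5 mm from the fitting's origin. They lock over the tube's bead, free it when the ring is over 4.4 mm down, and close as it rises. The tube has 2.5 mm of play: fingertips that press the ring to its stop astride the tube, pinch it there and draw back bring the bead past the teeth; pressed under about 6.5 mm it locks again. It may be tried anew
- tube_mid (a point): centre of the straight steel tube stub: 12 mm across, 78 mm long, about 60 g; z axis along it to its free end. A bead 18 mm across and 4 mm thick lies 17 to 21 mm from the centre towards the inner end. Seated, its inner end rests at the fitting's origin, its free end stands 28 to 36 mm above the resting ring, and it wobbles about 3 degrees
- tray_in (a point): centre of the inner floor of the open steel parts tray, fixed: inside 142 x 122 mm (its x and y), walls 4 mm thick, rim 32 mm and inner floor 4 mm above the bench
- flux_tin_mid (a point): centre of a round tin, 67 mm across, 31 mm high; leave it alone
- wrench_mid (a point): centre of a flat steel wrench lying on the bench, 163 mm long (its y), 25 mm wide, 8 mm thick; leave it alone
- elbow_mid (a point): centre of a dark pipe elbow lying on the bench, 50 x 50 mm, 28 mm high; leave it alone

How it is judged (in metres and radians):
On the way, in this order (a step that is already met when the one before it is completed fails the run):
1. the outlet with the tube stands over the pointer (within 0.12 rad) (angle between the y axis of fitting and the y axis of plinth, either way round below 0.12 rad), for 0.2 s.
2. the collet is pressed down more than 5 mm with the tube still in the fitting (value of joint collet above 0.005 m and distance between tube_mid and fitting below 0.046 m), for 0.1 s.
3. the tube is out of the fitting (distance between tube_mid and fitting above 0.09 m), for 0.1 s.
At the end, for the whole second after the job is handed in: The tube rests inside the tray (its centre within the inner walls and less than 50 mm above the floor), released and at rest; the emptied outlet still stands over the pointer within 0.2 rad, and its collet ring has sprung back up (x of tube_mid in the frame of tray_in between -0.071 and 0.071 m and y of tube_mid in the frame of tray_in between -0.061 and 0.061 m and z of tube_mid in the frame of tray_in below 0.05 m and linear speed of tube below 0.03 m/s and angle between the y axis of fitting and the y axis of plinth, either way round below 0.2 rad and value of joint collet below 0.002 m); the robot touches nothing.
It fails at once if the tube was torn at while locked, or forced (more than 45 N between tube and manifold) (contact force between tube and manifold above 45 N).
It fails at once if the collet was crushed (pressed with more than 70 N) (contact force between collet and the fingers above 70 N).
It fails at once if the tin was moved more than 30 mm (distance of flux_tin_mid from where it was at the start of the episode above 0.03 m).
It fails at once if the wrench was moved more than 30 mm (distance of wrench_mid from where it was at the start of the episode above 0.03 m).
It fails at once if the pipe elbow was moved more than 30 mm (distance of elbow_mid from where it was at the start of the episode above 0.03 m).
It also fails if it takes over 64 s, if anything falls off the work surface, if the arm or the gripper's body presses on something with over 40 N, if the wrist force passes 120 N, or if a joint passes its speed limit or range.

## Robot

A 6-joint arm with a two-finger parallel gripper is mounted at the origin on a cart in front of the work surface, level with it; the furniture and walls round the work are solid. World frame = base frame: x ahead of the robot, y to its left, z up, the work surface at z = 0. Lengths are in m, angles in degrees, forces in N, time in s.
With the tool pointing down it reaches from about 0.375 to 0.9 m from the base axis. Payload 3.1 kg.
Tool frame: the origin (TCP) lies on the centre line of the jaws, within the pads' length; the fingertips stand finger_overhang ahead of it and the grasp point (between the pads) lies 5 mm behind it (finger_overhang is the distance from the TCP to the fingertips, in m); z points along the fingers, y is the line along which they close (so a half turn about z gives the same grasp; the last joint's range is limited). The gripper opens to 87 mm and grips with 3 to 60 N. Pads are 19 mm wide; open, the fingers measure 117 mm over their backs; the gripper's body (75 mm by 190 mm) begins 51 mm behind the grasp point.
Start: joints at [57.153, 30.224, 82.088, -0, 67.689, -10.227], TCP at [0.24, 0.577, 0.237] pointing down, gripper open.
Joint ranges: [-176.69, 176.69], [-43.24, 126.21], [12.49, 139.97], [-82, 262], [0, 151.66], [-163.58, 163.58]. Speed limits (degrees/s): [159.86, 159.86, 180, 180, 180, 180].

## Interface

Orientations are given as a 3x3 rotation matrix whose columns are the frame's x, y, z axes.
In Python, from rig import read_state, capture, calibration, hand_in, finger_overhang gives the robot as it stands.
- The arm moves only by the tool send_rows, never from a script. Its argument "plan" is a list of rows, each a list of 5 numbers: the closure in counts, from 0 (fully open) to 255 (shut), then the shift along the tool's x, y, z in m, then the turn about the tool's z in rad. A call has 1 to 20 rows; each row shifts and turns the commanded pose from where the row before left it, along the tool's axes as they then stand; what a row does not reach is not made up. A row lasts 1/12 s, in which the tool goes at most 41.7 mm and 7.16 degrees, less where a joint would pass 70% of its speed; a pose out of reach is approached as far as the arm can. A call is refused whole if a number of a shift passes 0.0417 or a number of a turn 0.125, either way. A call with a gripper value outside its range is refused whole. The fingers move at their own pace and stop on an object; the grip force is fixed at half the most. Time passes only in rows, so rows that do not move let the fingers close. It gives the time, the measured TCP pose, the force, the opening and the grip force at its end, in the units of the state.
- read_state(): the state, without advancing time (a new reading comes with each control period).
- capture(name): name is "scene" or "top" or "wrist"; returns (picture, depth): 480x640x3 uint8, blue, green, red; 480x640 float32, m along the optical axis (not along the pixel's ray), 0 where there is no reading.
- calibration(name): a dict with "fx", "fy", "cx", "cy" (pixels), "xyz" and "rotation" of the camera in the world. Camera axes: x right, y down, z forward; pixel columns grow to the right and rows downward; lengths in m; the calibration is good to about 2 mm. A picture is of the moment at which its call begins: read the wrist's pose just before it. calibration takes no time and is no camera call; for the wrist camera it gives the pose at the moment of the call.
- hand_in(): hands the job in; it is judged then, once.
The state is a dict: "time_s": time; "joint_positions": joint angles; "qvel": joint speeds; "tau": joint torques, N m; "position": TCP position; "tcp_rot": TCP orientation; "force": force on the tool from outside, world axes, zero at the start; "moment": the same for the moment, N m; "opening": opening from 0.0 (shut) to 1.0 (fully open); "grasp_force": force on a finger pad.
Only numpy, scipy, OpenCV 4.12 (cv2) and the standard library are available. Lean on these libraries where they do the work, as an engineer would, in place of code of your own. Each camera call takes 0.05 s, during which the arm holds its last target. There are 200 camera calls.

## Working session

There is one attempt and no reset: what is moved stays moved. The work goes in short steps, Python scripts to look and compute and a tool call to move; the robot and the scene stay as the last step left them, time stands still between calls to the robot, and variables do not carry over. Pictures are saved under pics/ and viewed, at most 10 in all, crops included, and the job is handed in when it is done.

Besides the shell and the picture viewer there is one more tool, called after ">>>" in YAML: its name, and indented under it one key for each argument. send_rows: Moves the arm, as the interface text tells. Its arguments: {"type":"object","properties":{"plan":{"type":"array","items":{"type":"array","items":{"type":"number"}}}},"required":["plan"]}

```bash
mkdir -p pics
python3 - <<'E'
from rig import *
import cv2,numpy as np
s=read_state();print(s["time_s"],s["position"],np.round(s["tcp_rot"],3).tolist(),s["force"],finger_overhang if not callable(finger_overhang) else finger_overhang())
for n in("scene","top"):
    p,d=capture(n);cv2.imwrite(f"pics/{n}0.png",p);np.save(f"pics/{n}0.npy",d)
    c=calibration(n);print(n,{k:np.round(v,3).tolist() for k,v in c.items()})
E
```

```text
0.0 [0.23997687 0.57631445 0.2355824 ] [[-0.923, 0.385, -0.001], [0.385, 0.923, -0.002], [0.0, -0.002, -1.0]] [ 0.08748124  0.16707486 -0.50668543] 0.014
scene {'fx': 594.325, 'fy': 594.325, 'cx': 323.062, 'cy': 243.251, 'xyz': [-0.235, -0.898, 0.652], 'rotation': [[0.753, -0.267, 0.601], [-0.657, -0.327, 0.679], [0.015, -0.907, -0.422]]}
top {'fx': 553.024, 'fy': 553.024, 'cx': 313.216, 'cy': 239.692, 'xyz': [0.337, 0.012, 1.233], 'rotation': [[0.024, -0.987, 0.161], [-1.0, -0.025, -0.007], [0.011, -0.161, -0.987]]}
```

View pics/top0.png

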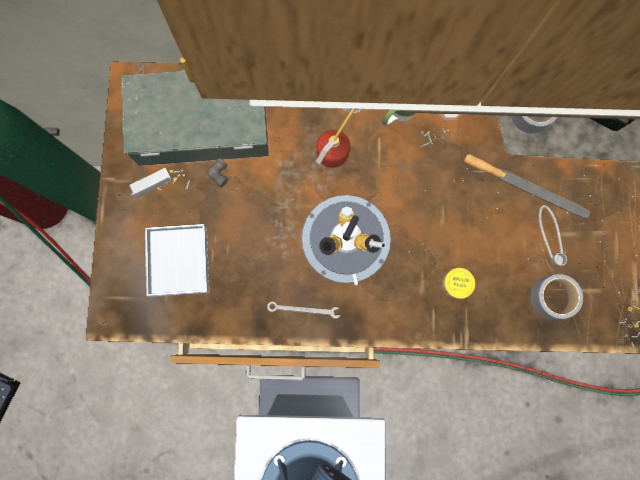

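View pics/scene0.png

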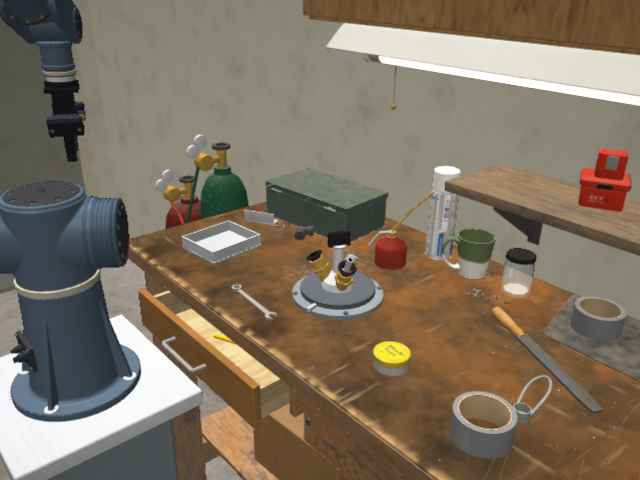

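The top view shows the plinth at about (346,239), its pointer at (355,280), the tube outlet at (376,244), the knob near (350,228), the tray at (177,260), the wrench at (305,310), the tin at (460,283) and the elbow at (218,172).

```bash
cat > h.py <<'E'
import numpy as np,cv2
from rig import *
def ray(c,u,v):
    return np.array(c["rotation"])@np.array([(u-c["cx"])/c["fx"],(v-c["cy"])/c["fy"],1.])
def onplane(c,u,v,z):
    r=ray(c,u,v);o=np.array(c["xyz"]);return o+r*(z-o[2])/r[2]
def cloud(c,d):
    v,u=np.mgrid[:480,:640];P=np.stack([(u-c["cx"])/c["fx"]*d,(v-c["cy"])/c["fy"]*d,d],-1)
    return P@np.array(c["rotation"]).T+np.array(c["xyz"])
E
python3 - <<'E'
from h import *
p=cv2.imread("pics/top0.png");d=np.load("pics/top0.npy");c=calibration("top");P=cloud(c,d)
for n,u,v,z in(("plinth",346.5,239,.012),("pointer",355.5,280,.015),("tray",177,260,.004),("tray c1",148,228,.032),("tray c2",206,225,.032),("tray c3",208,292,.032),("tray c4",148,295,.032),("knob",350,228,.154)):
    print(n,np.round(onplane(c,u,v,z),3), P[int(v),int(u)].round(3))
# plinth from depth
Z=P[...,2]; roi=np.zeros(Z.shape,bool); roi[185:295,290:405]=1
g=p.astype(int);sat=g.max(2)-g.min(2)
m=((roi)&(sat<25)&(g.min(2)>60)).astype(np.uint8)
k=max(cv2.findContours(m,0,1)[0],key=cv2.contourArea);e=cv2.fitEllipse(cv2.convexHull(k));print("ell",e,onplane(c,*e[0],.012))
kn=roi&(Z>.143)&(Z<.17);q=P[kn];print("knob",kn.sum(),q.mean(0),q.max(0))
w,V=np.linalg.eigh(np.cov(q[:,:2].T));print(w**.5,V[:,1])
hi=roi&(Z>.075)&(Z<.13)&(P[...,1]<-.06);print("tube-ish",hi.sum(),P[hi].round(3).mean(0),P[hi].max(0),P[hi].min(0))
cr=cv2.resize(p[185:295,290:410],None,fx=5,fy=5,interpolation=2);cv2.imwrite("pics/tc.png",cr)
E
```

```text
plinth [ 0.54  -0.07   0.012] [ 0.519 -0.061  0.138]
pointer [ 0.449 -0.091  0.015] [ 0.448 -0.09   0.018]
tray [0.484 0.307 0.004] [0.484 0.306 0.008]
tray c1 [0.55  0.369 0.032] [0.551 0.37  0.028]
tray c2 [0.56  0.242 0.032] [ 0.567  0.248 -0.002]
tray c3 [0.413 0.229 0.032] [0.415 0.233 0.008]
tray c4 [0.403 0.358 0.032] [0.403 0.358 0.032]
knob [ 0.539 -0.067  0.154] [ 0.539 -0.067  0.154]
ell ((345.84869384765625, 239.0804901123047), (87.81005096435547, 89.38423919677734), 138.76962280273438) [ 0.54005408 -0.06884743  0.012     ]
knob 171 [ 0.54214392 -0.06915743  0.15228301] [ 0.56659841 -0.05559295  0.15765243]
[0.00396156 0.01416045] [-0.91021129  0.41414418]
tube-ish 487 [ 0.53457906 -0.10235729  0.09716016] [ 0.60139465 -0.06125099  0.12778333] [ 0.50100029 -0.14164021  0.07504248]
```

View pics/tc.png

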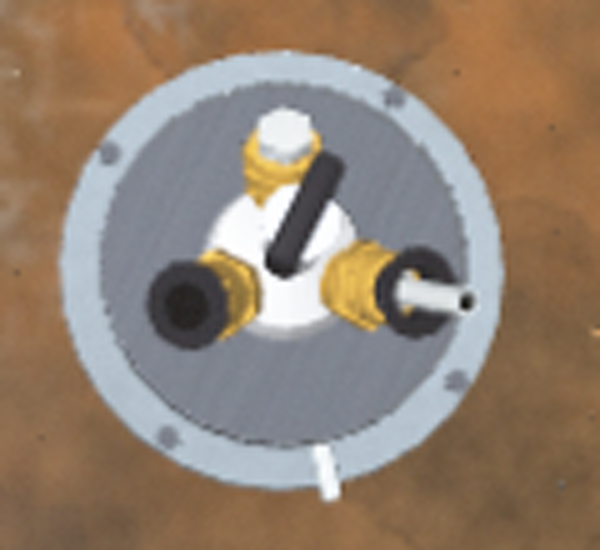

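>>> send_rows:
  plan:
    - [0,-0.015,-0.0135,0,0]
    - [0,-0.0285,-0.026,0,0]
    - [0,-0.0285,-0.026,0,0]
    - [0,-0.0285,-0.026,0,0]
    - [0,-0.0285,-0.026,0,0]
    - [0,-0.0285,-0.026,0,0]
    - [0,-0.0285,-0.026,0,0]
    - [0,-0.0285,-0.026,0,0]
    - [0,-0.0285,-0.026,0,0]
    - [0,-0.0285,-0.026,0,0]
    - [0,-0.0285,-0.026,0,0]
    - [0,-0.0285,-0.026,0,0]
    - [0,-0.0285,-0.026,0,0]
    - [0,-0.0285,-0.026,0,0]
    - [0,-0.0285,-0.026,0,0]
    - [0,-0.0285,-0.026,0,0]
    - [0,-0.0285,-0.026,0,0]
    - [0,-0.0285,-0.026,0,0]
    - [0,-0.026,-0.0235,0,0]
    - [0,0,0,0,0]

```text
time_s: 1.77
position: [0.545, -0.0738, 0.2366]
tcp_rot: [[-0.921, 0.389, 0.005], [0.389, 0.921, -0.004], [-0.006, -0.002, -1.0]]
force: [0.2, 0.4, -0.4]
opening: 1.001
grasp_force: 0.0
```

Run:
```python
from h import *
s=read_state();print(s["time_s"],s["position"],np.round(s["tcp_rot"],3).tolist(),s["joint_positions"])
c=calibration("wrist");p,d=capture("wrist");cv2.imwrite("pics/w1.png",p);np.save("pics/w1.npy",d)
print({k:np.round(v,3).tolist() for k,v in c.items()})
P=cloud(c,d);Z=P[...,2];R=np.hypot(P[...,0]-.541,P[...,1]+.069)
kn=(Z>.147)&(Z<.162)&(R<.05);q=P[kn];print(kn.sum(),q.mean(0))
if kn.sum()>20:
    r=cv2.minAreaRect((q[:,:2]*1000).astype(np.float32));print(r)
```

```text
1.7667 [ 0.54502415 -0.07381726  0.23658141] [[-0.921, 0.389, 0.005], [0.389, 0.921, -0.004], [-0.006, -0.002, -1.0]] [-19.28685071  24.32649403  93.15033258  -0.14539012  62.18347466
 -86.30627713]
{'fx': 362.106, 'fy': 362.106, 'cx': 315.715, 'cy': 242.405, 'xyz': [0.467, -0.041, 0.384], 'rotation': [[0.389, 0.877, 0.282], [0.921, -0.37, -0.122], [-0.003, 0.307, -0.952]]}
1398 [ 0.53907568 -0.06866677  0.15276847]
((540.5369873046875, -69.28174591064453), (13.964078903198242, 49.25392150878906), 65.09402465820312)
```

View pics/w1.png

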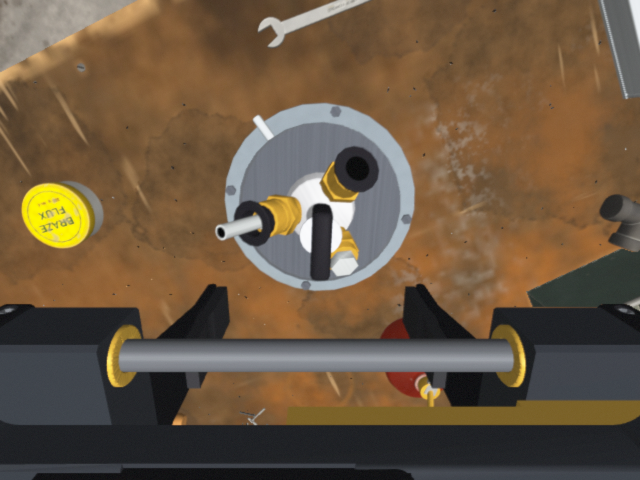

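>>> send_rows:
  plan:
    - [0,0.0059,0.0024,0,0.035]
    - [0,0,0,0.03,0]
    - [0,0,0,0.03,0]
    - [0,0,0,0.025,0]
    - [0,0,0,0.0115,0]
    - [0,0,0,0,0]
    - [255,0,0,0,0]
    - [255,0,0,0,0]
    - [255,0,0,0,0]
    - [255,0,0,0,0]
    - [255,0,0,0,0]
    - [255,0,0,0,0]
    - [255,0,0,0,0]
    - [255,0,0,0,0]

```text
time_s: 2.98
position: [0.5367, -0.063, 0.1403]
tcp_rot: [[-0.909, 0.417, 0.0], [0.417, 0.909, -0.0], [-0.0, 0.0, -1.0]]
force: [-0.7, 0.5, -0.6]
opening: 0.477
grasp_force: 0.0
```

Run:
```python
from h import *
p=cv2.imread("pics/w1.png");d=np.load("pics/w1.npy")
c=dict(fx=362.106,fy=362.106,cx=315.715,cy=242.405,xyz=[.467,-.041,.384],rotation=[[0.389,0.877,0.282],[0.921,-0.37,-0.122],[-0.003,0.307,-0.952]])
a=[onplane(c,u,v,.018) for u,v in((256,117),(271,136))];dd=a[0]-a[1]
for q in a: e=q-np.array([.5405,-.0693,0]);print(q,np.degrees(np.arctan2(e[1],e[0])))
print(np.degrees(np.arctan2(dd[1],dd[0])))
m=(p.min(2)>130)&(np.ptp(p.astype(int),axis=2)<30);m=m.astype(np.uint8);m[:110]=0;m[145:]=0;m[:,:245]=0;m[:,280:]=0
n,l,st,ce=cv2.connectedComponentsWithStats((m&((p.min(2)>200).astype(np.uint8))));print(st,ce)
```

```text
[ 0.43728829 -0.09142618  0.018     ] -167.9002606342662
[ 0.45865911 -0.0856173   0.018     ] -168.72432164414352
-164.79360878547413
[[     0      0    640    480 307021]
 [   254    116     19     24    179]] [[319.53299286 239.56543363]
 [262.91061453 127.26815642]]
```

>>> send_rows:
  plan:
    - [150,-0.006,-0.004,0,0]
    - [150,0,0,0,0]
    - [255,0,0,0,0]
    - [255,0,0,0,0]
    - [255,0,0,0,0]
    - [255,0,0,0,0]
    - [255,0,0,0,0]
    - [255,0,0,0,0]
    - [255,0,0,0,0]
    - [255,0,0,0,0]
    - [255,0,0,0,0]

```text
time_s: 3.9
position: [0.5405, -0.0686, 0.14]
tcp_rot: [[-0.909, 0.417, 0.0], [0.417, 0.909, 0.001], [0.0, 0.001, -1.0]]
force: [0.9, 2.7, -1.1]
opening: 0.159
grasp_force: 30.0
```

>>> send_rows:
  plan:
    - [255,0,0,0,0.03]
    - [255,0,0,0,0.07]
    - [255,0,0,0,0.08]
    - [255,0,0,0,0.08]
    - [255,0,0,0,0.08]
    - [255,0,0,0,0.08]
    - [255,0,0,0,0.08]
    - [255,0,0,0,0.08]
    - [255,0,0,0,0.08]
    - [255,0,0,0,0.08]
    - [255,0,0,0,0.08]
    - [255,0,0,0,0.06]
    - [255,0,0,0,0.03]
    - [255,0,0,0,0.008]
    - [255,0,0,0,0]
    - [255,0,0,0,0]
    - [255,0,0,0,0]

```text
time_s: 5.32
position: [0.5413, -0.068, 0.14]
tcp_rot: [[-0.221, 0.975, 0.002], [0.975, 0.221, 0.001], [0.001, 0.002, -1.0]]
force: [3.4, 5.4, -2.4]
opening: 0.16
grasp_force: 30.0
```

>>> send_rows:
  plan:
    - [0,0,0,0,0]
    - [0,0,0,0,0]
    - [0,0,0,0,0]
    - [0,0,0,0,0]
    - [0,0,0,0,0]
    - [0,0,0,-0.02,0]
    - [0,0,0,-0.03,0]
    - [0,0,0,-0.03,0]
    - [0,0,0,-0.03,0]
    - [0,0,0,0,0]
    - [0,0,0,0,0]

```text
time_s: 6.23
position: [0.5414, -0.0695, 0.252]
tcp_rot: [[-0.221, 0.975, 0.004], [0.975, 0.221, -0.002], [-0.003, 0.004, -1.0]]
force: [-0.2, 0.2, -1.6]
opening: 0.91
grasp_force: 0.0
```

Run:
```python
from h import *
s=read_state();print(s["time_s"],s["position"],np.round(s["tcp_rot"],3).tolist(),s["joint_positions"],s["force"])
out=[]
for n in("scene","wrist"):
    c=calibration(n);p,d=capture(n);cv2.imwrite(f"pics/{n}2.png",p);np.save(f"pics/{n}2.npy",d);np.save(f"pics/{n}2c.npy",c,allow_pickle=True)
    if n=="scene": p=cv2.resize(p[215:325,280:395],None,fx=4,fy=4,interpolation=2)
    out.append(p)
w=out[1];P=cloud(c,d);Z=P[...,2];R=np.hypot(P[...,0]-.541,P[...,1]+.069)
q=P[(Z>.147)&(Z<.162)&(R<.05)];print(len(q),cv2.minAreaRect((q[:,:2]*1000).astype(np.float32)))
cv2.imwrite("pics/s2c.png",out[0])
```

```text
6.2333 [ 0.54143764 -0.0695272   0.25198838] [[-0.221, 0.975, 0.004], [0.975, 0.221, -0.002], [-0.003, 0.004, -1.0]] [-1.90413281e+01  2.29450187e+01  9.26706200e+01 -1.72267631e-02
  6.41106451e+01 -3.18098160e+01] [-0.22980644  0.24582006 -1.57145598]
1240 ((540.7852172851562, -68.57218170166016), (13.611530303955078, 48.700477600097656), 12.454870223999023)
```

View pics/s2c.png

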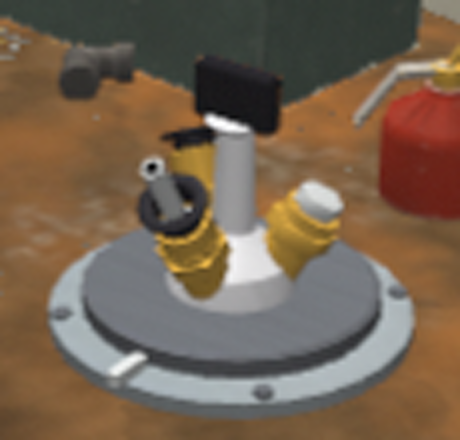

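View pics/wrist2.png

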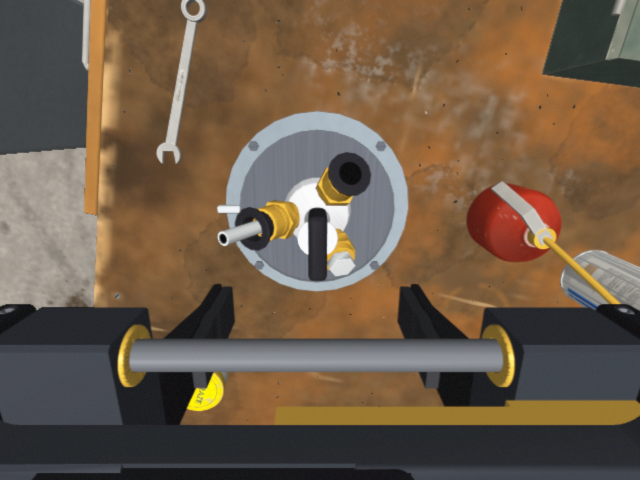

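The wrist view shows the outlet standing by the pointer: pointer at (228,209), tube end at (223,238), ring around (255,228). The side view agrees. I'll locate the ring and tube next.

Run:
```python
from h import *
A=np.array([.541,-.069,0])
th=np.radians(192.5);ur=np.array([np.cos(th),np.sin(th),0]);ut=np.array([-ur[1],ur[0],0])
for n in("wrist","scene"):
    p=cv2.imread(f"pics/{n}2.png");d=np.load(f"pics/{n}2.npy");c=np.load(f"pics/{n}2c.npy",allow_pickle=True).item();P=cloud(c,d)
    L=np.stack([(P-A)@ur,(P-A)@ut,P[...,2]],-1)*1000
    if n=="wrist":
        e=onplane(c,228,209,.018)-A;print("pointer ang",np.degrees(np.arctan2(e[1],e[0]))%360, np.hypot(*e[:2]))
    near=(L[...,0]>20)&(L[...,0]<110)&(abs(L[...,1])<30)&(L[...,2]>55)&(L[...,2]<125)
    g=p.astype(int);dark=g.max(2)<60;sat=np.ptp(g,axis=2)
    ring=near&dark; q=L[ring]
    a=np.array([.5,0,.866]);t=np.array([.866,0,-.5])
    for nm,m in(("ring",ring),("tube",near&~dark&(sat<40))):
        q=L[m]
        if not len(q):continue
        s=q@a;tt=q@t
        print(n,nm,len(q),"min",q.min(0).round(1),"max",q.max(0).round(1),"med",np.median(q,0).round(1),"along axis pct",np.percentile(s,[5,25,50,75,95]).round(1),"t pct",np.percentile(tt,[5,50,95]).round(1),"y",np.percentile(q[:,1],[5,50,95]).round(1))
```

```text
pointer ang 192.59207475273223 0.09527049075822737
wrist ring 813 min [ 39.4 -18.2  80.2] max [ 77.7  18.1 125. ] med [53.2 -3.1 98.2] along axis pct [100.3 111.4 112.3 112.8 113.7] t pct [-16.5  -3.1  12.3] y [-15.8  -3.1  15.2]
wrist tube 670 min [ 25.3 -18.7  60.9] max [ 79.8  19.6 125. ] med [ 62.2  -1.3 106.8] along axis pct [105.3 112.5 122.5 135.6 144.3] t pct [-8.2 -1.4 12.3] y [-5.6 -1.3 14.4]
scene ring 100 min [ 41.  -15.3  82.1] max [ 75.6  20.9 124.6] med [61.2  4.6 91.9] along axis pct [104.1 109.4 110.8 112.3 114. ] t pct [-11.2   6.5  18.6] y [-12.9   4.6  19.1]
scene tube 136 min [ 26.5 -12.8  58.9] max [ 81.9  21.2 124.5] med [ 64.4   5.4 102.6] along axis pct [ 94.1 110.6 114.9 132.7 143.3] t pct [-13.7   4.2  11.7] y [-8.1  5.4 18.2]
```

>>> send_rows:
  plan:
    - [190,0,-0.033,0,0]
    - [190,0,-0.0325,0,0]
    - [190,0,0,0,-0.07]
    - [190,0,0,0,-0.12]
    - [190,0,0,0,-0.12]
    - [190,0,0,0,-0.12]
    - [190,0,0,0,-0.12]
    - [190,0,0,0,-0.12]
    - [190,0,0,0,-0.12]
    - [190,0,0,0,-0.12]
    - [190,0,0,0,-0.12]
    - [190,0,0,0,-0.12]
    - [190,0,0,0,-0.12]
    - [190,0,0,0,-0.12]
    - [190,0,0,0,-0.12]
    - [190,0,0,0.02,-0.06]
    - [190,0,0,0.03,0]
    - [190,0,0,0.03,0]
    - [190,0,0,0,0]
    - [190,0,0,0,0]

```text
time_s: 8.0
position: [0.4745, -0.0827, 0.1679]
tcp_rot: [[-0.975, -0.22, -0.007], [-0.22, 0.975, 0.003], [0.006, 0.004, -1.0]]
force: [1.1, 0.4, 0.0]
opening: 0.251
grasp_force: 0.0
```

Run:
```python
from h import *
s=read_state();print(s["time_s"],s["position"],np.round(s["tcp_rot"],3).tolist(),s["joint_positions"],s["force"],s["opening"])
c=calibration("wrist");p,d=capture("wrist");cv2.imwrite(f"pics/wrist3.png",p)
A=np.array([.541,-.069,0]);th=np.radians(192.5);ur=np.array([np.cos(th),np.sin(th),0]);ut=np.array([-ur[1],ur[0],0])
P=cloud(c,d);L=np.stack([(P-A)@ur,(P-A)@ut,P[...,2]],-1)*1000
x=(s["position"]-A);print("tcp u,t",x@ur*1000,x@ut*1000)
g=p.astype(int);near=(L[...,0]>30)&(L[...,0]<95)&(abs(L[...,1])<10)&(L[...,2]>110)&(L[...,2]<130)&(g.max(2)>100)
if near.sum(): print(near.sum(),np.median(L[near],0),L[near].min(0),L[near].max(0))
```

```text
8.0 [ 0.47451486 -0.08273018  0.16791635] [[-0.975, -0.22, -0.007], [-0.22, 0.975, 0.003], [0.006, 0.004, -1.0]] [-2.32112109e+01  2.55504403e+01  1.06034515e+02 -4.49926478e-03
  4.88365764e+01 -1.25930328e+02] [1.11524205 0.4231848  0.04415725] 0.25141556272097454
tcp u,t 67.8809314456436 -0.9852949471559295
282 [ 72.60788679   0.49734759 122.09358339] [ 60.50220944  -4.99234961 110.46018251] [ 80.06527552   6.7950575  127.03757308]
```

View pics/wrist3.png

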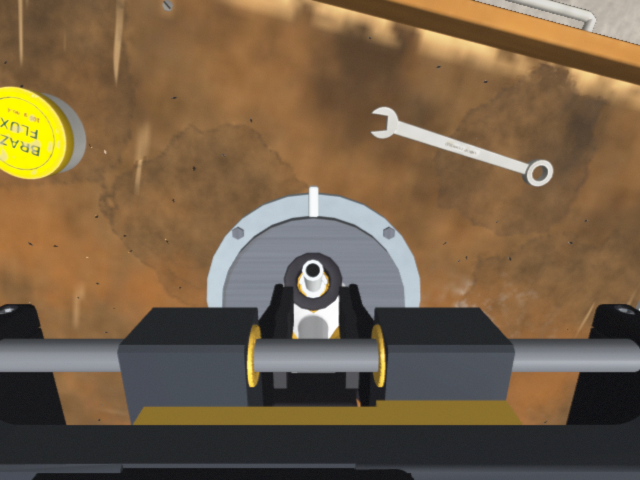

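>>> send_rows:
  plan:
    - [190,-0.001,-0.001,0.015,0]
    - [190,0,0,0.015,0]
    - [190,0,0,0.013,0]
    - [190,0,0,0,0]
    - [190,0,0,0,0]
    - [190,0,0,0,0]

```text
time_s: 8.55
position: [0.4788, -0.0847, 0.1285]
tcp_rot: [[-0.975, -0.22, 0.003], [-0.22, 0.975, -0.001], [-0.002, -0.002, -1.0]]
force: [0.1, -0.0, -0.2]
opening: 0.253
grasp_force: 0.0
```

>>> send_rows:
  plan:
    - [190,0.0015,0.001,0.006,0]
    - [190,0,0,0.005,0]
    - [190,0,0,0.003,0]
    - [190,0,0,0,0]
    - [190,0,0,0,0]
    - [190,0,0,0,0]

```text
time_s: 9.05
position: [0.4761, -0.0836, 0.113]
tcp_rot: [[-0.975, -0.22, -0.0], [-0.22, 0.975, 0.0], [0.0, 0.0, -1.0]]
force: [-0.0, 0.1, 0.9]
opening: 0.249
grasp_force: 0.0
```

>>> send_rows:
  plan:
    - [190,-0.0005,0,0.0009,0]
    - [190,-0.0005,0,0.0009,0]
    - [190,0,0,0,0]

```text
time_s: 9.3
position: [0.4771, -0.0834, 0.1114]
tcp_rot: [[-0.975, -0.221, -0.0], [-0.221, 0.975, -0.0], [0.0, -0.0, -1.0]]
force: [-1.2, -0.7, 3.7]
opening: 0.255
grasp_force: 1.6
```

>>> send_rows:
  plan:
    - [190,-0.0005,0,0.0009,0]
    - [190,-0.0005,0,0.0009,0]
    - [190,0,0,0,0]

```text
time_s: 9.55
position: [0.4781, -0.0832, 0.1096]
tcp_rot: [[-0.975, -0.22, 0.0], [-0.22, 0.975, -0.0], [-0.0, -0.0, -1.0]]
force: [-2.3, 0.1, 4.7]
opening: 0.252
grasp_force: 2.4
```

>>> send_rows:
  plan:
    - [190,-0.0005,0,0.0009,0]
    - [190,-0.0005,0,0.0009,0]
    - [190,0,0,0,0]

```text
time_s: 9.8
position: [0.479, -0.083, 0.1078]
tcp_rot: [[-0.975, -0.22, 0.0], [-0.22, 0.975, -0.0], [-0.0, -0.0, -1.0]]
force: [-1.1, -0.1, 6.8]
opening: 0.258
grasp_force: 3.2
```

>>> send_rows:
  plan:
    - [190,-0.0005,0,0.0009,0]
    - [190,-0.0005,0,0.0009,0]
    - [190,0,0,0,0]

```text
time_s: 10.05
position: [0.48, -0.0828, 0.1062]
tcp_rot: [[-0.975, -0.221, -0.0], [-0.221, 0.975, -0.0], [0.0, -0.0, -1.0]]
force: [-2.9, -0.7, 7.3]
opening: 0.256
grasp_force: 3.9
```

>>> send_rows:
  plan:
    - [190,-0.0005,0,0.0009,0]
    - [190,0,0,0,0]

```text
time_s: 10.22
position: [0.4804, -0.0827, 0.1054]
tcp_rot: [[-0.975, -0.221, -0.0], [-0.221, 0.975, -0.0], [0.0, -0.0, -1.0]]
force: [-2.3, -0.7, 8.0]
opening: 0.254
grasp_force: 4.3
```

>>> send_rows:
  plan:
    - [190,-0.0005,0,0.0009,0]
    - [190,0,0,0,0]

```text
time_s: 10.38
position: [0.4809, -0.0826, 0.1046]
tcp_rot: [[-0.975, -0.221, -0.0], [-0.221, 0.975, -0.0], [0.0, -0.0, -1.0]]
force: [-2.8, -0.5, 10.0]
opening: 0.256
grasp_force: 4.6
```

>>> send_rows:
  plan:
    - [190,-0.00025,0,0.00045,0]
    - [190,0,0,0,0]

```text
time_s: 10.55
position: [0.481, -0.0826, 0.1044]
tcp_rot: [[-0.975, -0.221, -0.0], [-0.221, 0.975, -0.0], [0.0, -0.0, -1.0]]
force: [-3.5, -0.9, 10.2]
opening: 0.259
grasp_force: 5.5
```

>>> send_rows:
  plan:
    - [190,-0.00025,0,0.00045,0]
    - [190,0,0,0,0]

```text
time_s: 10.72
position: [0.4811, -0.0826, 0.1043]
tcp_rot: [[-0.975, -0.221, -0.0], [-0.221, 0.975, -0.001], [0.001, -0.0, -1.0]]
force: [-4.5, -1.8, 14.3]
opening: 0.252
grasp_force: 7.1
```

>>> send_rows:
  plan:
    - [205,0,0,0.0002,0]
    - [220,0,0,0,0]
    - [235,0,0,0,0]
    - [255,0,0,0,0]
    - [255,0,0,0,0]
    - [255,0,0,0,0]
    - [255,0,0,0,0]
    - [255,0,0,0,0]

```text
time_s: 11.38
position: [0.4803, -0.0825, 0.1038]
tcp_rot: [[-0.975, -0.221, -0.002], [-0.221, 0.975, -0.0], [0.002, 0.0, -1.0]]
force: [-5.1, -0.8, 13.4]
opening: 0.129
grasp_force: 33.2
```

>>> send_rows:
  plan:
    - [255,0.0005,0,-0.0009,0]
    - [255,0.0005,0,-0.0009,0]
    - [255,0.0005,0,-0.0009,0]

```text
time_s: 11.63
position: [0.4792, -0.0828, 0.1059]
tcp_rot: [[-0.975, -0.221, -0.001], [-0.221, 0.975, -0.0], [0.001, 0.0, -1.0]]
force: [-2.6, -1.1, 5.0]
opening: 0.127
grasp_force: 31.8
```

>>> send_rows:
  plan:
    - [255,0.0005,0,-0.0009,0]
    - [255,0.0005,0,-0.0009,0]

```text
time_s: 11.8
position: [0.4784, -0.083, 0.1075]
tcp_rot: [[-0.975, -0.221, -0.001], [-0.221, 0.975, -0.0], [0.001, 0.0, -1.0]]
force: [-1.8, -1.8, 1.7]
opening: 0.129
grasp_force: 30.9
```

>>> send_rows:
  plan:
    - [255,0.0005,0,-0.0009,0]
    - [255,0.0005,0,-0.0009,0]

```text
time_s: 11.97
position: [0.4781, -0.0832, 0.1087]
tcp_rot: [[-0.975, -0.22, 0.0], [-0.22, 0.975, 0.0], [-0.0, 0.0, -1.0]]
force: [1.5, -1.0, -6.6]
opening: 0.132
grasp_force: 30.4
```

>>> send_rows:
  plan:
    - [255,0,0,0,0]

```text
time_s: 12.05
position: [0.4781, -0.0832, 0.1088]
tcp_rot: [[-0.975, -0.22, -0.0], [-0.22, 0.975, 0.0], [0.0, 0.0, -1.0]]
force: [-0.6, -1.0, -3.2]
opening: 0.127
grasp_force: 30.4
```

>>> send_rows:
  plan:
    - [255,0.0002,0,-0.0004,0]
    - [255,0,0,0,0]

```text
time_s: 12.22
position: [0.4781, -0.0832, 0.1092]
tcp_rot: [[-0.975, -0.22, 0.0], [-0.22, 0.975, 0.0], [-0.0, 0.0, -1.0]]
force: [1.6, -0.7, -5.6]
opening: 0.126
grasp_force: 30.2
```

>>> send_rows:
  plan:
    - [255,0.0003,0,-0.0005,0]
    - [255,0,0,0,0]

```text
time_s: 12.38
position: [0.4778, -0.0833, 0.1098]
tcp_rot: [[-0.975, -0.22, 0.0], [-0.22, 0.975, 0.0], [-0.0, 0.0, -1.0]]
force: [2.0, -1.6, -8.1]
opening: 0.13
grasp_force: 30.0
```

>>> send_rows:
  plan:
    - [255,0.0003,0,-0.0005,0]
    - [255,0,0,0,0]

```text
time_s: 12.55
position: [0.4774, -0.0833, 0.1105]
tcp_rot: [[-0.975, -0.22, 0.0], [-0.22, 0.975, -0.0], [-0.0, -0.0, -1.0]]
force: [2.5, -0.0, -9.1]
opening: 0.124
grasp_force: 30.0
```

Run:
```python
from h import *
A=np.array([.541,-.069,0]);th=np.radians(192.5);ur=np.array([np.cos(th),np.sin(th),0]);ut=np.array([-ur[1],ur[0],0])
a=np.array([.5,0,.866])
def L_(c,d): P=cloud(c,d);return np.stack([(P-A)@ur,(P-A)@ut,P[...,2]],-1)*1000
c0=np.load("pics/scene2c.npy",allow_pickle=True).item()
L0=L_(c0,np.load("pics/scene2.npy"));p0=cv2.imread("pics/scene2.png")
c=calibration("wrist");p,d=capture("wrist");cs,_=calibration("scene"),0;ps,ds=capture("scene")
for n,p_,L in(("scene0",p0,L0),("wrist",p,L_(c,d)),("scene",ps,L_(cs,ds))):
    g=p_.astype(int);m=(L[...,0]>55)&(L[...,0]<95)&(abs(L[...,1])<7)&(L[...,2]>100)&(L[...,2]<145)&(g.max(2)>110)&(np.ptp(g,axis=2)<40)
    q=L[m];print(n,len(q)); 
    if len(q): print(np.percentile(q@a,[50,90,97,100]).round(1),q.max(0).round(1))
o=np.hstack([cv2.resize(p[180:330,230:400],(510,450)),cv2.resize(ps[210:330,290:370],(290,435))[:435] if 0 else cv2.resize(ps[210:330,290:367],(289,450))]);cv2.imwrite("pics/chk.png",o)
```

```text
scene0 30
[140.3 143.9 144.9 145. ] [ 79.7   7.  125.3]
wrist 428
[151.1 152.  152.3 153.4] [ 83.1   6.6 144.9]
scene 16
[150.3 152.  152.6 153. ] [ 83.8   6.  132.1]
```

View pics/chk.png

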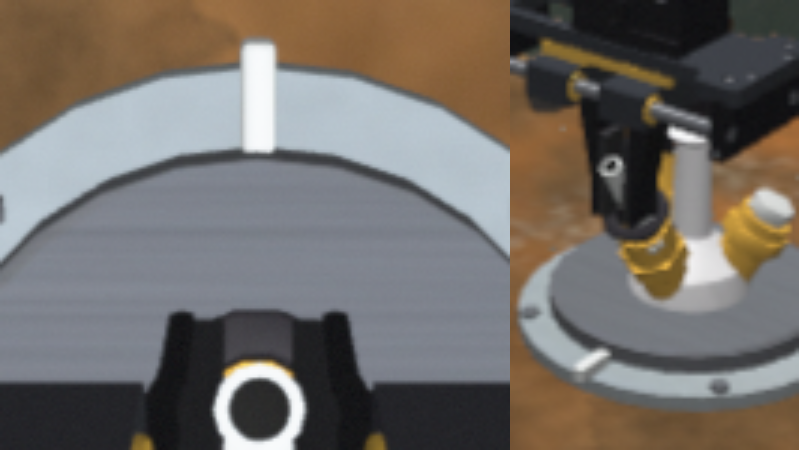

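The tube end has moved out about 8 mm along the axis, past the play, so the bead is free. I'll keep drawing straight out.

>>> send_rows:
  plan:
    - [255,0.0005,0,-0.0009,0]
    - [255,0.0005,0,-0.0009,0]
    - [255,0.0005,0,-0.0009,0]
    - [255,0.0005,0,-0.0009,0]

```text
time_s: 12.98
position: [0.4747, -0.0838, 0.1147]
tcp_rot: [[-0.975, -0.221, -0.001], [-0.221, 0.975, -0.0], [0.001, 0.0, -1.0]]
force: [-0.8, -1.4, -3.3]
opening: 0.137
grasp_force: 30.0
```

>>> send_rows:
  plan:
    - [255,0.001,0,-0.0017,0]
    - [255,0.0015,0,-0.0026,0]
    - [255,0.0015,0,-0.0026,0]
    - [255,0.0015,0,-0.0026,0]
    - [255,0.002,0,-0.0035,0]
    - [255,0.002,0,-0.0035,0]
    - [255,0.002,0,-0.0035,0]
    - [255,0.0025,0,-0.0043,0]
    - [255,0.0025,0,-0.0043,0]
    - [255,0.0025,0,-0.0043,0]
    - [255,0.0025,0,-0.0043,0]
    - [255,0.003,0,-0.0052,0]
    - [255,0.003,0,-0.0052,0]
    - [255,0.003,0,-0.0052,0]
    - [255,0,0,0,0]
    - [255,0,0,0,0]

```text
time_s: 14.32
position: [0.4456, -0.0906, 0.1675]
tcp_rot: [[-0.975, -0.22, 0.001], [-0.22, 0.975, -0.0], [-0.001, -0.001, -1.0]]
force: [-0.6, 1.1, -0.6]
opening: 0.125
grasp_force: 30.0
```

>>> send_rows:
  plan:
    - [255,-0.004,0.012,-0.01,0]
    - [255,-0.0085,0.027,0,0]
    - [255,-0.01,0.031,0,0]
    - [255,-0.01,0.031,0,0]
    - [255,-0.01,0.031,0,0]
    - [255,-0.01,0.031,0,0]
    - [255,-0.01,0.031,0,0]
    - [255,-0.01,0.031,0,0]
    - [255,-0.01,0.031,0,0]
    - [255,-0.01,0.031,0,0]
    - [255,-0.01,0.031,0,0]
    - [255,-0.01,0.031,0,0]
    - [255,-0.006,0.018,0,0]
    - [255,-0.002,0.006,0,0]
    - [255,0,0,0,0]
    - [255,0,0,0,0]
    - [255,0,0,0,0]

```text
time_s: 15.73
position: [0.4804, 0.2985, 0.1767]
tcp_rot: [[-0.976, -0.219, -0.001], [-0.219, 0.976, -0.001], [0.002, -0.001, -1.0]]
force: [-0.4, -0.4, -0.1]
opening: 0.128
grasp_force: 30.0
```

Run:
```python
from h import *
s=read_state();print(s["time_s"],s["position"],s["opening"],s["joint_positions"])
c=calibration("scene");p,d=capture("scene");cw=calibration("wrist");pw,dw=capture("wrist")
P=cloud(c,d);T=s["position"];x=s["tcp_rot"]
g=p.astype(int);m=(np.linalg.norm(P[...,:2]-T[:2],axis=-1)<.06)&(P[...,2]>.06)&(P[...,2]<T[2]-.014)
print("below tip",m.sum(),P[m].min(0) if m.any() else 0)
o=np.hstack([cv2.resize(p[130:280,160:310],(400,400)),cv2.resize(pw,(400,300)) if 0 else cv2.resize(pw[:,80:560],(400,400))]);cv2.imwrite("pics/tr.png",o)
```

```text
15.7333 [0.48044251 0.29852582 0.17667644] 0.1283241262219465 [ 2.05517948e+01  3.01482655e+01  9.40483217e+01 -3.20590434e-02
  5.59028266e+01 -8.21054336e+01]
below tip 68 [0.46816481 0.28294901 0.12663637]
```

View pics/tr.png

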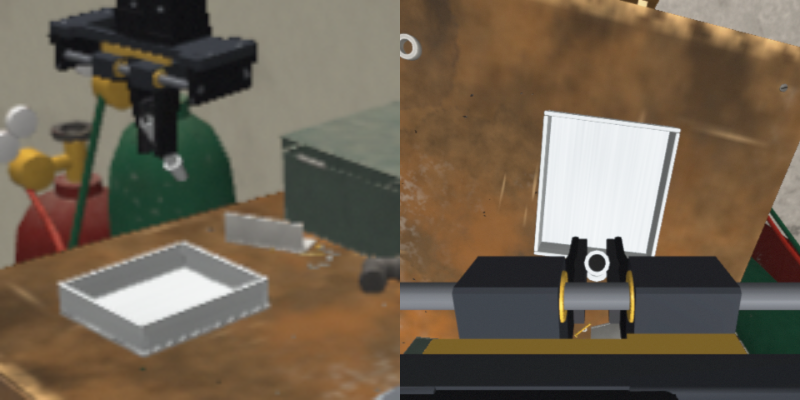

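>>> send_rows:
  plan:
    - [255,0,0,0.02,0]
    - [255,0,0,0.03,0]
    - [255,0,0,0.03,0]
    - [255,0,0,0.02,0]
    - [255,0,0,0.01,0]
    - [255,0,0,0.005,0]
    - [255,0,0,0,0]
    - [255,0,0,0,0]
    - [255,0,0,0,0]

```text
time_s: 16.58
position: [0.482, 0.3001, 0.0634]
tcp_rot: [[-0.975, -0.22, 0.003], [-0.22, 0.975, 0.001], [-0.003, 0.0, -1.0]]
force: [1.1, -0.5, -0.6]
opening: 0.126
grasp_force: 30.0
```

>>> send_rows:
  plan:
    - [150,0,0,0,0]
    - [150,0,0,0,0]
    - [150,0,0,0,0]
    - [150,0,0,0,0]
    - [100,0,0,0,0]
    - [100,0,0,0,0]
    - [100,0,0,0,0]
    - [100,0,0,0,0]
    - [100,0,0,-0.01,0]
    - [100,0,0,-0.02,0]
    - [100,0,0,-0.03,0]
    - [100,0,0,-0.03,0]
    - [100,0,0,-0.03,0]
    - [100,0,0,-0.03,0]
    - [100,0,0,0,0]
    - [100,0,0,0,0]
    - [100,0,0,0,0]
    - [100,0,0,0,0]
    - [100,0,0,0,0]
    - [100,0,0,0,0]

```text
time_s: 18.25
position: [0.4802, 0.2996, 0.2107]
tcp_rot: [[-0.975, -0.22, -0.003], [-0.22, 0.975, -0.001], [0.003, -0.0, -1.0]]
force: [-0.2, 0.5, 0.2]
opening: 0.61
grasp_force: 0.0
```

Run:
```python
from h import *
s=read_state();print(s["time_s"],s["position"],s["opening"],s["force"])
p,d=capture("scene");pt,dt=capture("top")
o=np.hstack([cv2.resize(p[150:330,170:400],(511,400)),cv2.resize(pt[215:305,140:215],(289,347),interpolation=2) if 0 else cv2.resize(pt[215:305,140:205],(289,400))]);cv2.imwrite("pics/end.png",o)
```

```text
18.25 [0.48016285 0.29956702 0.21067482] 0.610146275865379 [-0.17036673  0.47694273  0.23091842]
```

View pics/end.png

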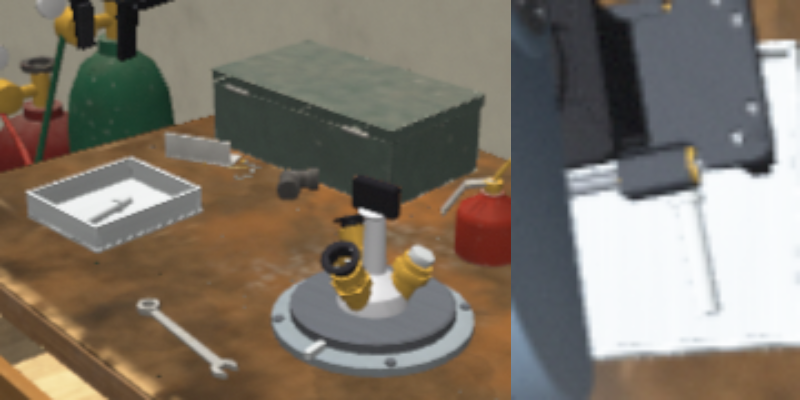

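The tube lies flat in the tray, the emptied outlet still stands over the pointer with its ring up, and the gripper is clear.

>>> send_rows:
  plan:
    - [100,0,0,0,0]
    - [100,0,0,0,0]
    - [100,0,0,0,0]
    - [100,0,0,0,0]
    - [100,0,0,0,0]
    - [100,0,0,0,0]

```text
time_s: 18.85
position: [0.4809, 0.2999, 0.2121]
tcp_rot: [[-0.975, -0.22, 0.0], [-0.22, 0.975, 0.0], [-0.0, 0.0, -1.0]]
force: [0.0, 0.3, -0.1]
opening: 0.609
grasp_force: 0.0
```

```bash
python3 -c "
from rig import *
print(hand_in())"
```

```text
the job is handed in; nothing more can be done
None
```

I turned the outlet to the pointer, pressed the collet to its stop, drew the tube out, laid it in the tray and handed the job in at about 19 s; `hand_in()` gave no verdict.

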